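# Load a soap bar through the one-way flap of the sales chute

### The job

Load the green soap bar into the sales chute: lay it flat and lengthways on the open apron, then with closed fingertips push it slowly through the sprung orange flap, without straining the flap, until it meets the rubber end stop, which you must find by feel, and press it home there with a light steady push of about 10 N for half a second, never over 20 N. Then lift your fingers out upwards (the flap opens one way only: do not drag them back against it) so that the flap shuts behind the bar. Leave the amber and cream bars where they are.

Things in the scene. Friction and masses are not known exactly. Their poses are not given: they have to be found in the camera images.
- green_bar_center (a point): Centre of the loose bright-green soap bar, 90 long (its x) x 56 wide (its y) x 32 mm high, edges rounded 4 mm, 0.13 to 0.25 kg, lying flat on the table in a row with an amber and a cream bar of the same size (the order changes). z up; 16 mm above its underside.
- chute: Fixed chute. x = push direction (about world +y), z up; origin on the flap line, mid-width, table level. Wood base 8 mm thick, 130 wide, x -165 to 235 mm; the bar lies on it, its centre then 24 mm over the table. Behind the flap (x 0 to 225) two walls 68 mm apart, tops 48 mm over the table, open above: fingers can follow the bar from above.
- apron (a point): Middle of the bare apron, on top of the base at chute x = -105 mm (axes as the chute): lay the bar here, its length along x. The apron is open from x = -165 to -50; from there two metal guides, 36 mm high, narrow the way from about 120 mm wide to 68 mm at the flap.
- flap: Orange flap across the chute, 60 long, 40 high, 4 thick, top 52 mm over the table. Origin on its upright hinge at chute (0, 33, 8) mm; shut, its axes equal the chute's and it reaches to y = -27. Turns about +z only, tip towards chute +x (yaw relative to the chute 0 shut to 1.5 rad); a hard stop bars the other way.
- flap_tip (a point): Free edge of the flap, 60 mm from the hinge. A spring (0.02 N m shut, 0.035 open) shuts the flap; a damper slows it both ways (about 0.5 s to shut), so it resists more the faster it is pushed: 30 mm/s is good, over 60 may be too fast; keep the force on it under 15 N. It can shut once the bar's back end is past chute x = 62 mm and the fingers are out of its way.
- endstop: Fixed blue block at the chute's end, 24 x 66 x 40 mm, origin under its centre, at chute x = 221 mm. A rod holds a black rubber bumper (44 wide, 22 high, middle 18 mm over the base) towards the flap; its face is 27 to 61 mm before the origin (chute x 160 to 194), not measured: find it by pushing. It yields 1 mm per 5 N, up to 6 mm, then is solid.
- amber_bar_center (a point): Centre of the loose amber soap bar, same size as the green one, in the same row. Leave alone.
- cream_bar_center (a point): Centre of the loose cream soap bar, same size, in the same row. Leave alone.
Things that resemble listed ones, but are neither listed nor needed, are in the scene too. Leave any grey or turquoise look-alike of the part that bears green_bar_center alone.

How it is judged:
By the outcome, as a careful person would: the job done as asked, in the order asked, and still so for the second after the job is handed in, with the robot touching nothing.
It also fails if it takes over 69 s, if anything falls off the work surface, if the arm or the gripper's body presses on something with over 40 N, if the wrist force passes 120 N, or if a joint passes its speed limit or range.

### The arm

A 6-joint arm with a two-finger parallel gripper is mounted at the origin on the work surface. World frame = base frame: x ahead of the robot, y to its left, z up, the work surface at z = 0. Lengths are in m, angles in degrees, forces in N, time in s.
With the tool pointing down it reaches from about 0.35 to 0.875 m from the base axis. Payload 4.2 kg.
Tool frame: the origin (TCP) lies midway between the tips of the shut fingers; the grasp point (between the pads) lies 19 mm behind it; y points along the fingers, z is the direction in which the jaws open and shut, and the axes are right-handed (so a half turn about y gives the same grasp; the last joint's range is limited). The gripper opens to 87 mm and grips with 3 to 60 N. Pads are 19 mm wide; open, the fingers measure 117 mm over their backs; the gripper's body (75 mm by 190 mm) begins 51 mm behind the grasp point.
Start: joints at [-57.147, 22.042, 0.453, 0, -68.411, -14.817], TCP at [0.194, -0.594, 0.223] pointing down, gripper open.
Joint ranges: [-179.83, 179.83], [-69.29, 118.12], [-61.27, 80.66], [-181.25, 117.63], [-171.15, -9.14], [-177.46, 177.46]. Speed limits (degrees/s): [159.86, 159.86, 180, 180, 180, 180].

### API

Orientations are given as [roll, pitch, yaw] about the fixed x, y, z axes, in that order (R = Rz(yaw) Ry(pitch) Rx(roll)).
In Python, from workcell import env gives the robot as it stands. The module is installed in compiled form; this text tells all that it offers. Calls block until the motion is done:
- env.goto(position, orientation): joint-space move of the TCP to a pose.
- env.move_straight(position, rotation=None, rate=0.15, force_limit=None): straight line of the TCP; rotation=None keeps the orientation; rate is the mean speed in m/s. With force_limit (N) it stops when the force on the tool has changed by that much, and returns True; else False.
- env.set_joints(angles): joint-space move.
- env.gripper_to(opening, grasp_force=None): opening from 0.0 (shut) to 1.0 (fully open); grasp_force is the grip in N (None keeps the last); returns when the fingers have stopped.
- env.dwell(seconds).
- env.inverse_kinematics(position, orientation): joint angles nearest the present ones, or None.
- env.read_state(): the state.
- env.grab_frame(name): name is "scene" or "top" or "wrist"; returns a dict with "image" (480x640x3 uint8, blue, green, red), "fx", "fy", "cx", "cy" (pixels), "D" ([k1, k2, p1, p2, k3] as OpenCV has them; the pictures are not rectified), "position" and "orientation" of the camera in the world. Camera axes: x right, y up, looking along -z (the intrinsics and any distortion apply to the point x, -y, -z); pixel columns grow to the right and rows downward; lengths in m; the calibration is good to about 2 mm. A picture is of the moment at which its call begins. There is no depth.
A pose or a line that the arm cannot do raises env.Unreachable and nothing moves.
- env.close_job(): hands the job in, once; it reports no verdict.
Trained networks look in a picture, given as the dict that the camera call returned (one of the last four; its "shot" number tells which), for a name from the list of things; names that differ only in an ending like _2 or _b are one class to them, and where a whole thing is asked for, a point or a joint stands for the part that bears it (a point fixed in the world has none). Each returns a list of dicts, best first, with "score" (0 to 1); they miss things now and then, are a little off and sometimes report something else, mostly with a low value. They report only what shows in the picture. A call takes as long as a camera call. They do not tell look-alikes from the thing itself.
- env.search_frame(picture, thing): "xyz" ([x, y, z] in m, in world coordinates, good to about 4 mm: the middle of the surface that is visible of it).
- env.trace(picture, thing): "mask" (480x640 bool, what is visible of it).
The state is a dict: "clock": time; "joint_positions": joint angles; "qvel": joint speeds; "joint_torque": joint torques, N m; "position": TCP position; "tool_rot": TCP orientation; "force": force on the tool from outside, world axes, zero at the start; "wrist_torque": the same for the moment, N m; "opening": opening from 0.0 (shut) to 1.0 (fully open).
Only numpy, scipy, OpenCV 4.12 (cv2) and the standard library are available. Lean on these libraries where they do the work, as an engineer would, in place of code of your own. Each camera call takes 0.05 s, during which the arm holds its last target.

## Working session

There is one attempt and no reset: what is moved stays moved. The work goes in short steps, each a Python script; the robot and the scene stay as the last script left them, time stands still between calls to the robot, and variables do not carry over. Pictures are saved under pics/ and viewed, and the job is handed in when it is done.

```bash
mkdir -p pics; ls; python3 - <<'E'
from workcell import env
import cv2,numpy as np
s=env.read_state()
print({k:np.round(v,3).tolist() for k,v in s.items()})
for n in ("scene","top"):
    p=env.grab_frame(n); cv2.imwrite(f"pics/{n}0.png",p["image"])
    print(n,p["fx"],p["cx"],p["cy"],p["D"],p["position"],p["orientation"])
    for t in ("green_bar_center","chute","flap","endstop","flap_tip","amber_bar_center","cream_bar_center","apron"):
        r=env.search_frame(p,t)
        print(t,[(np.round(q["xyz"],4).tolist(),round(q["score"],2)) for q in r])
E
```

```text
pics
{'clock': 0.0, 'joint_positions': [-57.148, 22.09, 0.379, -0.029, -68.41, -14.817], 'qvel': [0.068, -0.075, -0.04, -0.007, 0.076, 0.016], 'joint_torque': [-0.001, -39.067, 18.74, 4.22, 0.011, -0.0], 'position': [0.193, -0.594, 0.221], 'tool_rot': [-89.877, 0.005, 18.024], 'force': [-0.646, 0.719, -0.492], 'wrist_torque': [-0.015, -0.014, -0.005], 'opening': 0.997}
scene 520.4264528734428 318.7268110220937 231.6665537822082 [-0.05550362  0.          0.          0.          0.        ] [0.85732115 0.28018277 0.85838188] [ 33.31103336  -0.7912723  134.08311838]
green_bar_center [([0.3051, -0.2424, 0.0318], 0.72), ([0.4213, -0.414, 0.0311], 0.66), ([0.4231, -0.2747, 0.0306], 0.58)]
chute [([0.5289, -0.2971, 0.0361], 0.75), ([0.5151, 0.0672, 0.0105], 0.65)]
flap [([0.5014, 0.0296, 0.0452], 0.54)]
endstop [([0.4722, 0.2375, 0.0508], 0.91)]
flap_tip [([0.4984, 0.0281, 0.0456], 0.72)]
amber_bar_center [([0.6403, -0.2903, 0.0297], 0.78)]
cream_bar_center [([0.529, -0.2932, 0.0352], 0.57)]
apron [([0.5131, 0.0646, 0.0063], 0.57)]
top 484.8611853854838 320.2338010090352 236.9872383888474 [0.03288567 0.         0.         0.         0.        ] [ 0.37864899 -0.07192023  1.04091633] [  5.28137709   0.85384416 -89.04546276]
green_bar_center [([0.4133, -0.2836, 0.0302], 0.95), ([0.4138, -0.4158, 0.034], 0.87), ([0.2953, -0.2432, 0.035], 0.7), ([0.4724, 0.2376, 0.0431], 0.25)]
chute [([0.5056, 0.0522, 0.0056], 0.77)]
flap [([0.5058, 0.0287, 0.049], 0.61)]
endstop [([0.4706, 0.2375, 0.0392], 0.9)]
flap_tip [([0.5037, 0.0255, 0.051], 0.59)]
amber_bar_center [([0.6358, -0.3008, 0.034], 0.87)]
cream_bar_center []
apron [([0.5001, 0.0503, 0.008], 0.88)]
```

View pics/scene0.png

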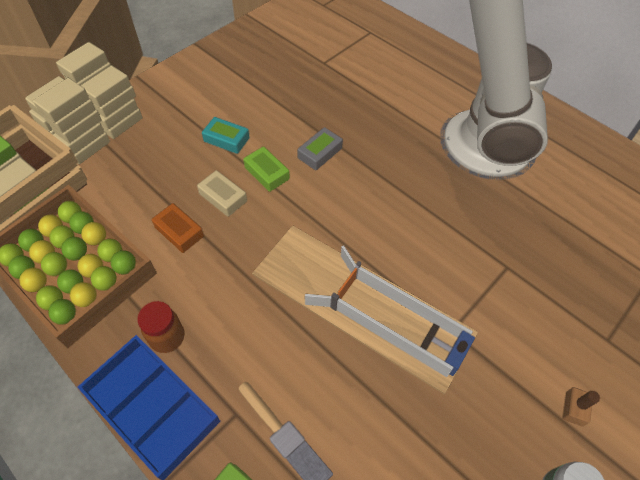

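View pics/top0.png

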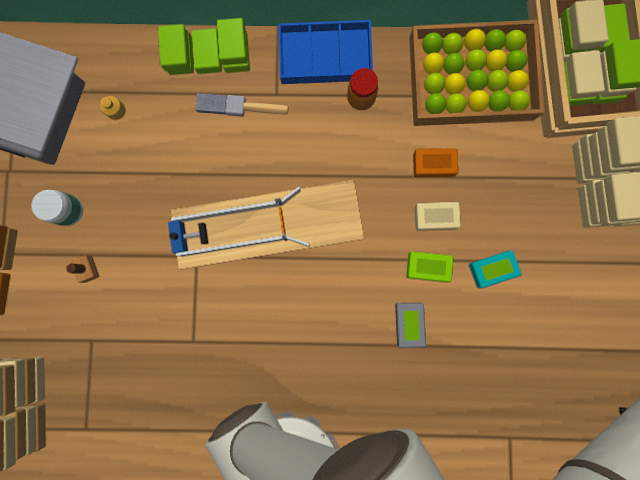

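Candidates for the green bar (top view) are the bright-green one at (430,267), the turquoise one with a green label at (496,268) and the grey one with a green label at (411,325). The one at (430,267) is all green and lines up with cream (438,216) and amber (437,161), so it fits. I'll confirm this in crops.

```bash
cat > h.py <<'E'
from workcell import env
import cv2,numpy as np
from scipy.spatial.transform import Rotation as R
from scipy.optimize import minimize,least_squares
def cam(p):
    K=np.array([[p["fx"],0,p["cx"]],[0,p["fy"],p["cy"]],[0,0,1.]])
    Rc=R.from_euler("xyz",p["orientation"],degrees=True).as_matrix()@np.diag([1,-1,-1])
    return K,np.array(p["D"]),Rc,np.array(p["position"])
def proj(p,X):
    K,D,Rc,t=cam(p); Rw=Rc.T
    return cv2.projectPoints(np.asarray(X,float).reshape(-1,3),cv2.Rodrigues(Rw)[0],-Rw@t,K,D)[0].reshape(-1,2)
def back(p,uv,z):
    K,D,Rc,t=cam(p)
    n=cv2.undistortPoints(np.asarray(uv,float).reshape(-1,1,2),K,D).reshape(-1,2)
    d=np.c_[n,np.ones(len(n))]@Rc.T
    return t+d*((z-t[2])/d[:,2])[:,None]
def box(x,y,yaw,L=.09,W=.056,z0=0,z1=.032,r=.004):
    # rounded-edge box as spheres' hull approx
    P=[]
    u=np.array([[a,b,c] for a in(-.707,0,.707) for b in(-.707,0,.707) for c in(-.707,0,.707)]+[[1,0,0],[-1,0,0],[0,1,0],[0,-1,0],[0,0,1],[0,0,-1]])
    u=u[np.linalg.norm(u,axis=1)<=1.01]
    for sx in(-1,1):
        for sy in(-1,1):
            for c in(z0+r,z1-r):
                P.append(np.array([sx*(L/2-r),sy*(W/2-r),c])+r*u)
    P=np.vstack(P); c,s=np.cos(yaw),np.sin(yaw)
    return np.c_[x+c*P[:,0]-s*P[:,1],y+s*P[:,0]+c*P[:,1],P[:,2]]
def fitbox(p,mask,x0,z0=0):
    c=max(cv2.findContours(mask.astype(np.uint8),cv2.RETR_EXTERNAL,cv2.CHAIN_APPROX_NONE)[0],key=len)[:,0].astype(float)
    def f(v):
        hull=cv2.convexHull(proj(p,box(v[0],v[1],v[2],z0=z0,z1=z0+.032)).astype(np.float32))
        # mask contour pixels lie ~0.5 px inside
        return [cv2.pointPolygonTest(hull,(float(q[0]),float(q[1])),True)-.5 for q in c]
    r=least_squares(f,x0,loss="soft_l1",f_scale=.7,diff_step=1e-4,x_scale=[.01,.01,.1])
    return r.x,np.sqrt(np.mean(np.square(f(r.x))))
E
python3 - <<'E'
from h import *
for n in ("scene","top"):
    p=env.grab_frame(n)
    for t,x0 in (("green_bar_center",(.413,-.283)),("amber_bar_center",(.636,-.3)),("cream_bar_center",(.529,-.293))):
        r=env.trace(p,t)
        # pick the mask nearest
        uv=proj(p,[[*x0,.016]])[0]
        for q in r:
            m=q["mask"]; ys,xs=np.nonzero(m)
            if np.hypot(xs.mean()-uv[0],ys.mean()-uv[1])<15:
                v,e=fitbox(p,m,[*x0,1.6]); print(n,t,round(q["score"],2),np.round(v[:2],4),np.round(np.degrees(v[2]),2),round(e,2)); break
        else: print(n,t,"none",len(r))
    im=p["image"]
    c={"scene":(180,90,200,150),"top":(390,140,160,220)}[n]
    x,y,w,h=c; k=3 if n=="scene" else 2.7
    a=cv2.resize(im[y:y+h,x:x+w],None,fx=k,fy=k,interpolation=cv2.INTER_CUBIC); cv2.imwrite(f"pics/{n}_bars.png",a)
    c={"scene":(240,210,260,195),"top":(155,165,220,120)}[n]
    x,y,w,h=c; k=3 if n=="scene" else 3.6
    a=cv2.resize(im[y:y+h,x:x+w],None,fx=k,fy=k,interpolation=cv2.INTER_CUBIC); cv2.imwrite(f"pics/{n}_chute.png",a)
    cv2.imwrite(f"pics/{n}_raw.png",im)
E
```

```text
scene green_bar_center 0.74 [ 0.4147 -0.2877] 83.54 0.6
scene amber_bar_center 0.81 [ 0.6375 -0.3005] 90.57 0.44
scene cream_bar_center 0.57 [ 0.5218 -0.3041] 91.52 0.31
top green_bar_center 0.9 [ 0.4133 -0.2846] 85.5 0.52
top amber_bar_center 0.85 [ 0.6368 -0.2978] 92.15 0.5
top cream_bar_center 0.93 [ 0.5223 -0.3013] 92.66 0.41
```

View pics/top_bars.png

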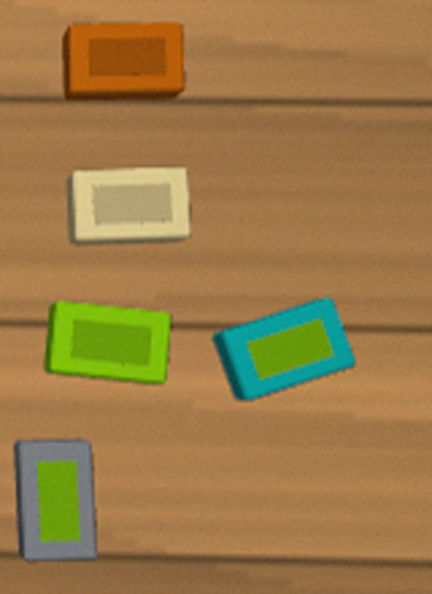

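View pics/top_chute.png

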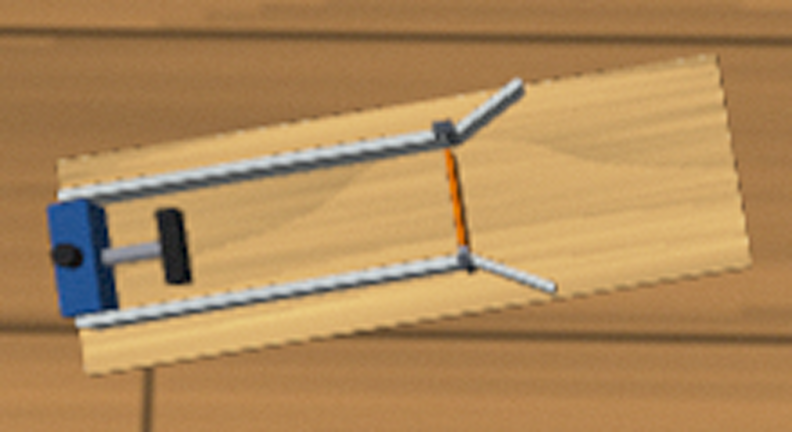

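View pics/scene_chute.png

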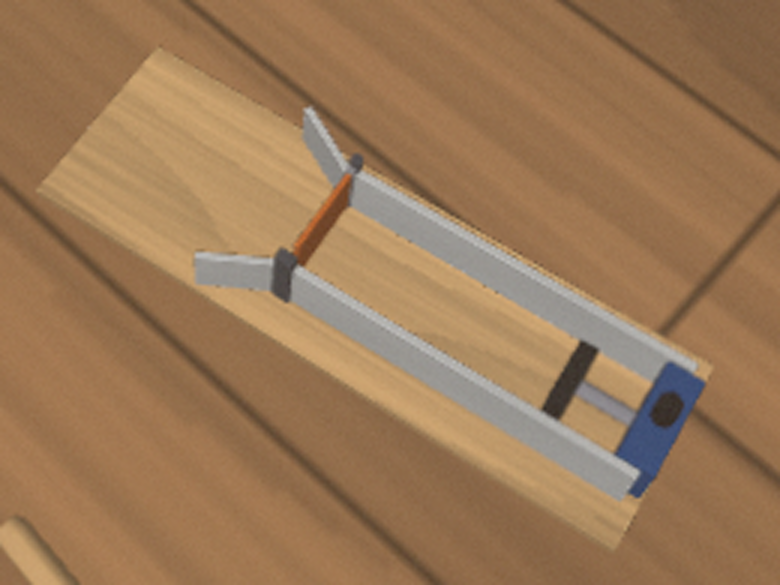

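The crops confirm it: green at crop (108,342) is all green, while the turquoise (285,350) and grey (57,500) ones only have green labels. Next I'll fit the chute pose from the base corners.

```bash
cat >> h.py <<'E'
def cw(ch,P):
    P=np.asarray(P,float).reshape(-1,3); c,s=np.cos(ch[2]),np.sin(ch[2])
    return np.c_[ch[0]+c*P[:,0]-s*P[:,1],ch[1]+s*P[:,0]+c*P[:,1],P[:,2]]
E
python3 - <<'E'
from h import *
C=np.array([[-.165,-.065,.008],[-.165,.065,.008],[.235,.065,.008],[.235,-.065,.008]])
uv={"top":np.array([[353.9,180.3],[363.3,238.9],[179.4,269.2],[171.7,208.9]]),"scene":np.array([[252.7,272.7],[293.3,226],[477.3,332.7],[445,392.7]])}
ps={n:env.grab_frame(n) for n in uv}
for n in uv:
    uv[n]=cv2.cornerSubPix(cv2.cvtColor(ps[n]["image"],cv2.COLOR_BGR2GRAY),uv[n].astype(np.float32)-0.0,(3,3),(-1,-1),(3,20,.01)) if 0 else uv[n]
f=lambda v,ns:np.concatenate([(proj(ps[n],cw(v,C))-uv[n]).ravel() for n in ns])
for ns in (["top"],["scene"],["top","scene"]):
    r=least_squares(f,[.5,.05,1.7],args=(ns,)); print(ns,np.round(r.x[:2],4),np.round(np.degrees(r.x[2]),2),np.round(r.fun,1))
ch=r.x
L=[]
for n,k,(x,y,w,h) in (("top",3.6,(155,165,220,120)),("scene",3,(240,210,260,195))):
    a=cv2.resize(ps[n]["image"][y:y+h,x:x+w],None,fx=k,fy=k,interpolation=cv2.INTER_CUBIC)
    v=least_squares(f,[.5,.05,1.7],args=([n],)).x
    segs=[(C[i],C[(i+1)%4]) for i in range(4)]+[([0,s*.034,.048],[.225,s*.034,.048]) for s in(-1,1)]+[([0,.033,.052],[0,-.027,.052]),([.209,-.033,.048],[.209,.033,.048])]
    for A,B in segs:
        q=((proj(ps[n],cw(v,[A,B]))+.5-[x,y])*k).astype(int)
        cv2.line(a,q[0].tolist(),q[1].tolist(),(255,0,255),1)
    cv2.imwrite(f"pics/{n}_fit.png",a)
E
```

```text
['top'] [0.5059 0.0249] 100.03 [ 0.3 -0.3  0.9  0.3 -0.5 -0.3 -0.7  0.3]
['scene'] [0.5075 0.026 ] 100.01 [-0.7 -0.1 -0.5 -1.1  1.1 -0.5  0.1  1. ]
['top', 'scene'] [0.5068 0.0255] 100.0 [ 0.  -0.7  0.6 -0.1 -0.8 -0.7 -1.  -0.1 -0.6 -0.5 -0.4 -1.5  1.1 -0.9
  0.1  0.5]
```

View pics/top_fit.png

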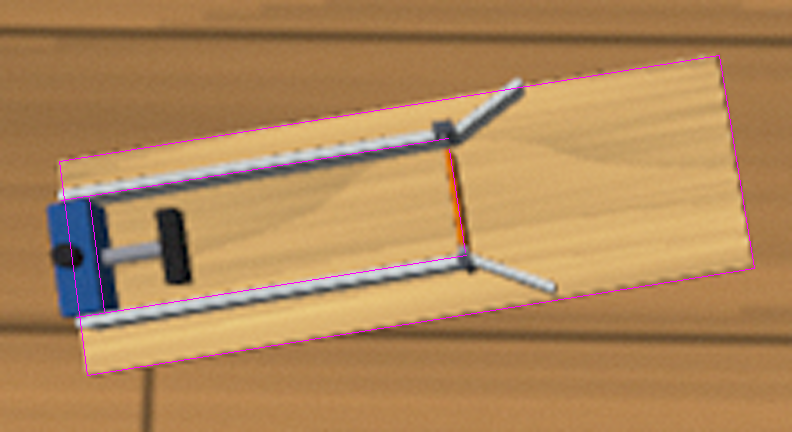

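View pics/scene_fit.png

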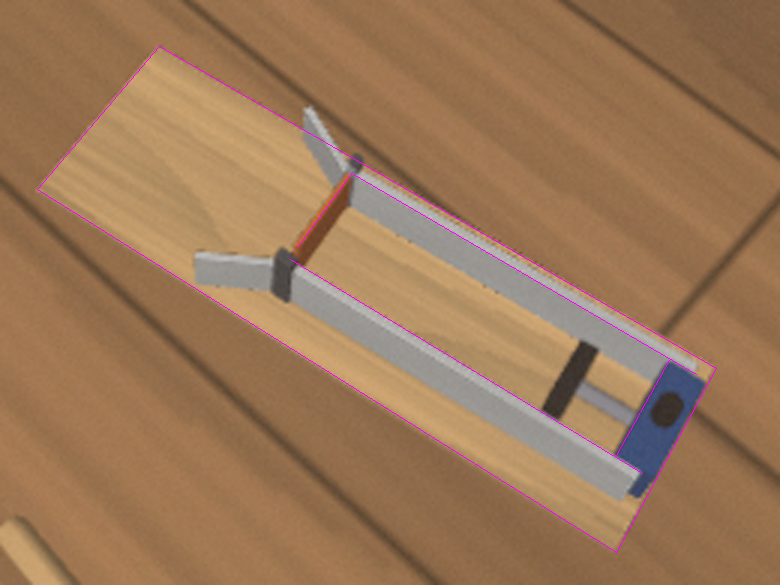

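```bash
cat >> h.py <<'E'
CH=np.array([.5068,.0255,np.radians(100.)])
def st(): 
    s=env.read_state(); print("t%.2f pos %s rot %s F %s op %.3f"%(s["clock"],np.round(s["position"],4),np.round(s["tool_rot"],2),np.round(s["force"],2),s["opening"]),flush=True); return s
E
python3 - <<'E'
from h import *
for y in (84.5,-95.5,100,-80):
    print(y,[np.round(env.inverse_kinematics(list(q),[-90,0,y]),1) if env.inverse_kinematics(list(q),[-90,0,y]) is not None else None for q in ((.414,-.286,.12),(.414,-.286,.007),tuple(cw(CH,[[-.105,-.002,.015]])[0]),tuple(cw(CH,[[.1,-.002,.02]])[0]))])
# rough bumper face from the pictures
for n,uv in (("top",[155+188/3.6-.5,165+248/3.6-.5]),("scene",[240+570/3-.5,210+376/3-.5])):
    p=env.grab_frame(n); w=back(p,[uv],.037)[0]; d=w[:2]-CH[:2]; print(n,w,"chute x",d@[np.cos(CH[2]),np.sin(CH[2])],"y",d@[-np.sin(CH[2]),np.cos(CH[2])])
E
```

```text
84.5 [array([-16.1,  16.3, -24.6,   0. , -49.1,  10.6]), array([-16.1,  26.1, -31.1,   0. , -32.8,  10.6]), array([  9.1,  27.4, -26.5,   0. , -36.1, -14.6]), array([ 32.6,  25.1, -30. ,   0. , -34.9, -38.1])]
-95.5 [array([ -16.1,   16.3,  -24.6,   -0. ,  -49.1, -169.4]), array([ -16.1,   26.1,  -31.1,   -0. ,  -32.8, -169.4]), array([  9.1,  27.4, -26.5,  -0. , -36.1, 165.4]), array([ 32.6,  25.1, -30. ,   0. , -34.9, 141.9])]
100 [array([-16.1,  16.3, -24.6,   0. , -49.1,  26.1]), array([-16.1,  26.1, -31.1,   0. , -32.8,  26.1]), array([  9.1,  27.4, -26.5,   0. , -36.1,   0.9]), array([ 32.6,  25.1, -30. ,   0. , -34.9, -22.6])]
-80 [array([ -16.1,   16.3,  -24.6,    0. ,  -49.1, -153.9]), array([ -16.1,   26.1,  -31.1,   -0. ,  -32.8, -153.9]), None, array([ 32.6,  25.1, -30. ,   0. , -34.9, 157.4])]
top [0.47511411 0.18133272 0.037     ] chute x 0.15896746919886773 y 0.004144446094845759
scene [0.47997566 0.19013243 0.037     ] chute x 0.16678928934835557 y -0.0021713072380603916
```

```bash
python3 - <<'E'
from h import *
env.gripper_to(0.85,20)
env.goto([.414,-.286,.13],[-90,0,84.5]); st()
p=env.grab_frame("wrist"); cv2.imwrite("pics/w1.png",p["image"])
for q in env.trace(p,"green_bar_center"):
    m=q["mask"]
    try:
        v,e=fitbox(p,m,[.414,-.286,1.47]); print(round(q["score"],2),m.sum(),np.round(v,4),np.degrees(v[2]),e)
    except Exception as ex: print(ex)
E
```

```text
t3.52 pos [ 0.4141 -0.2867  0.1303] rot [-9.004e+01  2.000e-02  8.443e+01] F [-0.03 -0.61  0.33] op 0.849
0.8 11194 [ 0.2853 -0.2282  1.6604] 95.13168103742653 19.627470497305907
0.76 10839 [ 0.4147 -0.2848  1.4793] 84.76033301433189 0.40180186887640107
0.56 10222 [ 0.4116 -0.4196  1.9013] 108.93540145163755 15.228716194363974
```

View pics/w1.png

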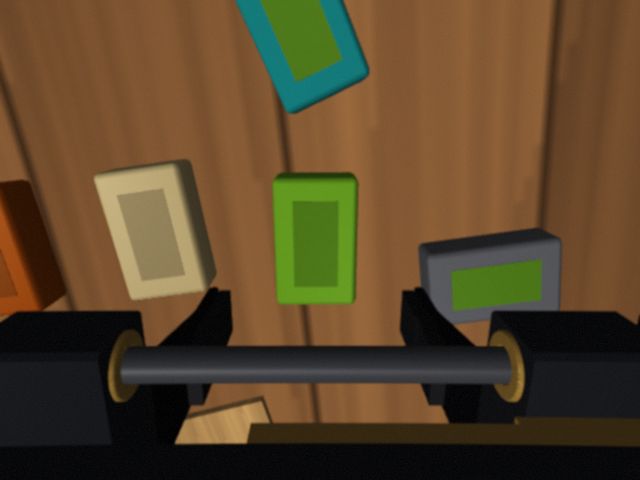

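The wrist view shows the green bar at (316,238), square between the open fingers, with cream at (155,230) and grey at (490,275) clear of them. The wrist fit of (0.4147, -0.2848, 84.8°) agrees with the other cameras, so I'll grasp.

```bash
python3 - <<'E'
from h import *
env.move_straight([.4147,-.2848,.05],[-90,0,84.8]); st()
print(env.move_straight([.4147,-.2848,.008],rate=.06,force_limit=8)); st()
env.gripper_to(0.4,20); st()
env.move_straight([.4147,-.2848,.11],rate=.12); st()
p=cw(CH,[[-.105,-.002,.11]])[0]
env.goto(p.tolist(),[-90,0,100]); st()
p=env.grab_frame("wrist"); cv2.imwrite("pics/w2.png",p["image"])
p=env.grab_frame("top"); cv2.imwrite("pics/t2.png",p["image"])
E
```

```text
t4.31 pos [ 0.4152 -0.2853  0.0505] rot [-9.006e+01  3.000e-02  8.479e+01] F [ 0.19 -0.37 -0.84] op 0.846
False
t5.16 pos [ 0.4149 -0.2849  0.0081] rot [-9.002e+01  1.000e-02  8.481e+01] F [ 0.8  0.1 -0.4] op 0.850
t5.63 pos [ 0.4148 -0.2849  0.0083] rot [-9.003e+01  1.000e-02  8.480e+01] F [-0.39  0.93  2.71] op 0.642
t6.63 pos [ 0.4139 -0.2845  0.1092] rot [-8.989e+01 -4.000e-02  8.478e+01] F [-0.38  0.21 -3.48] op 0.642
t7.57 pos [ 0.5261 -0.0782  0.1094] rot [-89.89  -0.    99.95] F [-0.82 -0.33 -1.91] op 0.645
```

View pics/w2.png

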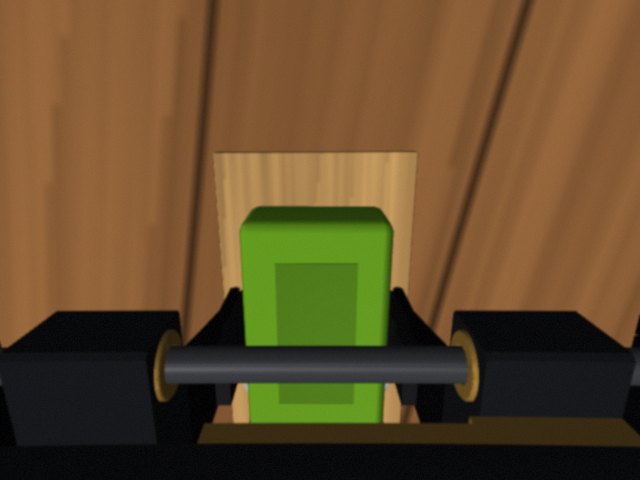

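The bar is held lengthways (columns 241–392), centred over the apron (base edges at 215 and 417). Lowering it now.

```bash
python3 - <<'E'
from h import *
P=lambda x,z,y=-.002: cw(CH,[[x,y,z]])[0].tolist()
env.move_straight(P(-.105,.035),rate=.1); st()
print(env.move_straight(P(-.105,.0165),rate=.02,force_limit=5)); st()
env.gripper_to(0.8); st()
env.move_straight(P(-.105,.12),rate=.15); st()
env.move_straight(P(-.195,.12),rate=.2); 
p=env.grab_frame("top"); cv2.imwrite("pics/t3.png",p["image"])
for n in ("top","scene"):
    p=env.grab_frame(n); g=P(-.105,0)
    for q in env.trace(p,"green_bar_center"):
        m=q["mask"]; ys,xs=np.nonzero(m); uv=proj(p,[[g[0],g[1],.03]])[0]
        if np.hypot(xs.mean()-uv[0],ys.mean()-uv[1])<20:
            v,e=fitbox(p,m,[g[0],g[1],CH[2]],z0=.008)
            d=v[:2]-CH[:2]; c,s=np.cos(CH[2]),np.sin(CH[2]); print(n,"chute xy",d@[c,s],d@[-s,c],np.degrees(v[2]),e)
cv2.imwrite("pics/s3.png",env.grab_frame("scene")["image"])
E
```

```text
t8.57 pos [ 0.5276 -0.0776  0.0355] rot [-9.007e+01  1.000e-02  1.000e+02] F [ 0.28 -0.27 -1.88] op 0.642
False
t9.64 pos [ 0.5272 -0.0775  0.0166] rot [-90.02   0.   100.  ] F [ 0.61  0.48 -2.47] op 0.645
t10.22 pos [ 0.5271 -0.0776  0.0166] rot [-90.01   0.   100.  ] F [-0.14  0.64 -0.77] op 0.799
t11.07 pos [ 0.5262 -0.0775  0.1192] rot [-8.990e+01 -3.000e-02  9.998e+01] F [-0.32  0.03 -0.7 ] op 0.799
top chute xy -0.1051419089037448 -0.002273438107301729 99.96966285492783 0.4494437541383063
scene chute xy -0.1073121098393288 -0.0020473344912561933 100.02759762853177 0.415631588432678
```

View pics/s3.png

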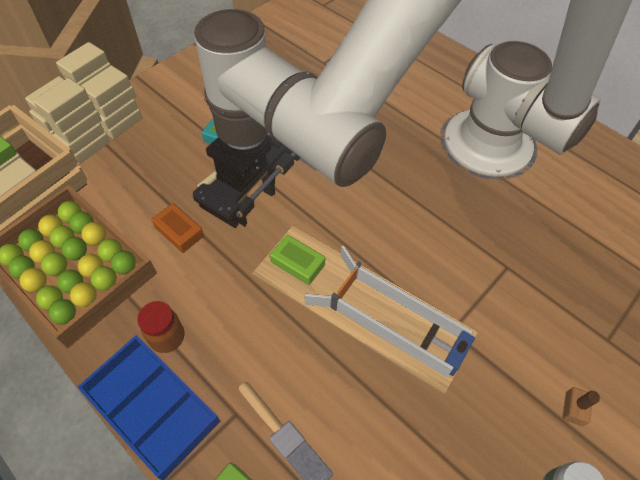

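```bash
python3 - <<'E'
from h import *
P=lambda x,z,y=-.002: cw(CH,[[x,y,z]])[0].tolist()
env.gripper_to(0.0); st()
env.move_straight(P(-.195,.02),rate=.12); st()
print(env.move_straight(P(-.170,.02),rate=.04,force_limit=6)); st()
print(env.move_straight(P(-.112,.02),rate=.02,force_limit=8)); s=st()
d=s["position"][:2]-CH[:2]; print(d@[np.cos(CH[2]),np.sin(CH[2])],d@[-np.sin(CH[2]),np.cos(CH[2])])
for n in ("top","scene"):
    p=env.grab_frame(n); cv2.imwrite(f"pics/{n}4.png",p["image"]); 
    x,y,w,h={"top":(155,125,240,180),"scene":(230,190,260,195)}[n]
    cv2.imwrite(f"pics/{n}4c.png",cv2.resize(p["image"][y:y+h,x:x+w],None,fx=3,fy=3,interpolation=cv2.INTER_CUBIC))
E
```

```text
t13.28 pos [ 0.5426 -0.1662  0.12  ] rot [-90.  -0. 100.] F [-0.26  0.35  0.5 ] op 0.004
t14.26 pos [ 0.5433 -0.1663  0.0207] rot [-9.0080e+01  3.0000e-02  1.0001e+02] F [1.01 0.69 0.81] op 0.005
False
t15.03 pos [ 0.5384 -0.1415  0.02  ] rot [-90.01   0.   100.01] F [-0.22 -0.23  0.52] op 0.008
False
t18.08 pos [ 0.5282 -0.0845  0.02  ] rot [-90.  -0. 100.] F [ 0.4  -1.24 -0.69] op 0.002
-0.11201255031737874 -0.0019865563069460003
```

View pics/scene4c.png

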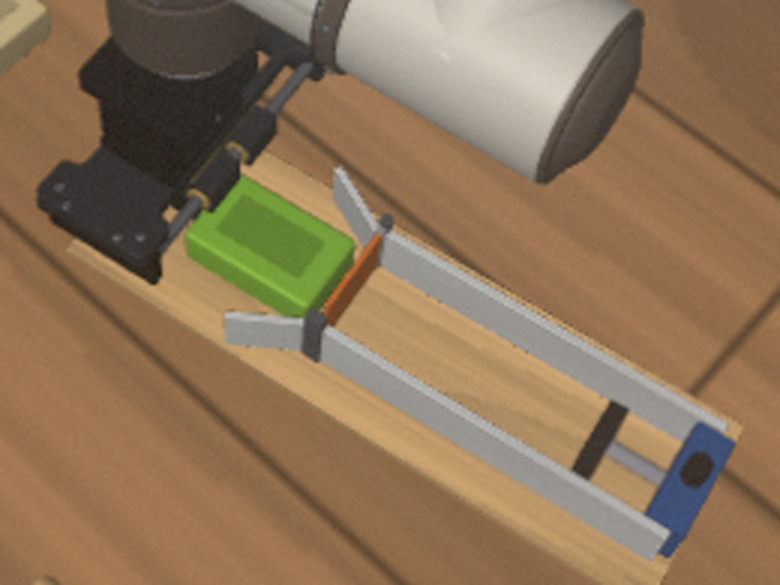

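View pics/top4c.png

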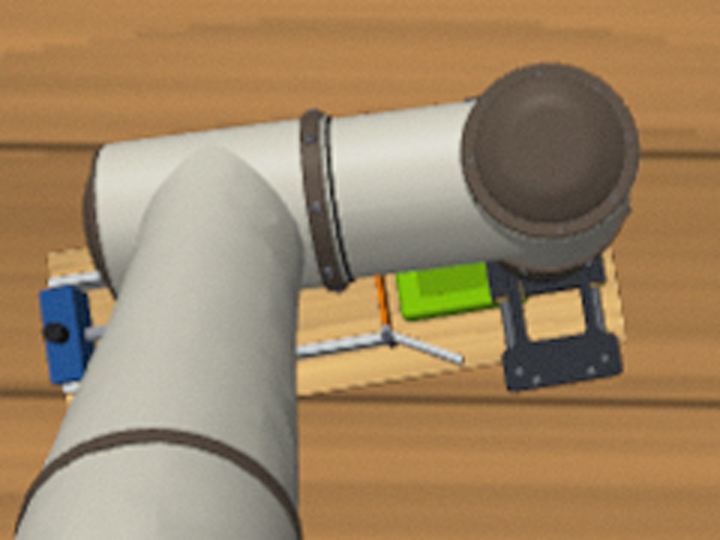

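The bar is straight, with its front about 10 mm short of the flap (scene crop (330,310)). Next I'll go slowly through the flap under a force guard.

```bash
python3 - <<'E'
from h import *
P=lambda x,z,y=-.002: cw(CH,[[x,y,z]])[0].tolist()
def go(x,r,f):
    h=env.move_straight(P(x,.02),rate=r,force_limit=f); s=env.read_state()
    d=s["position"][:2]-CH[:2];u=np.array([np.cos(CH[2]),np.sin(CH[2])]); F=s["force"]
    print("t%.2f x %.4f y %.4f hit %s push %.2f side %.2f Fz %.2f"%(s["clock"],d@u,d@[-u[1],u[0]],h,-(F[:2]@u),F[:2]@[-u[1],u[0]],F[2]),flush=True); return h
for x,r,f in ((-.100,.01,9),(-.085,.01,9),(-.07,.015,9),(-.03,.02,9)):
    if go(x,r,f): break
p=env.grab_frame("scene")
x,y,w,h=(230,190,260,195)
cv2.imwrite("pics/scene5c.png",cv2.resize(p["image"][y:y+h,x:x+w],None,fx=3,fy=3,interpolation=cv2.INTER_CUBIC))
E
```

```text
t19.53 x -0.1001 y -0.0022 hit False push 4.14 side -2.45 Fz -0.39
t21.18 x -0.0850 y -0.0019 hit False push 2.96 side -0.35 Fz 1.37
t22.33 x -0.0698 y -0.0020 hit False push 0.90 side -0.13 Fz 0.43
t24.48 x -0.0300 y -0.0020 hit False push 2.22 side 0.68 Fz 0.01
```

View pics/scene5c.png

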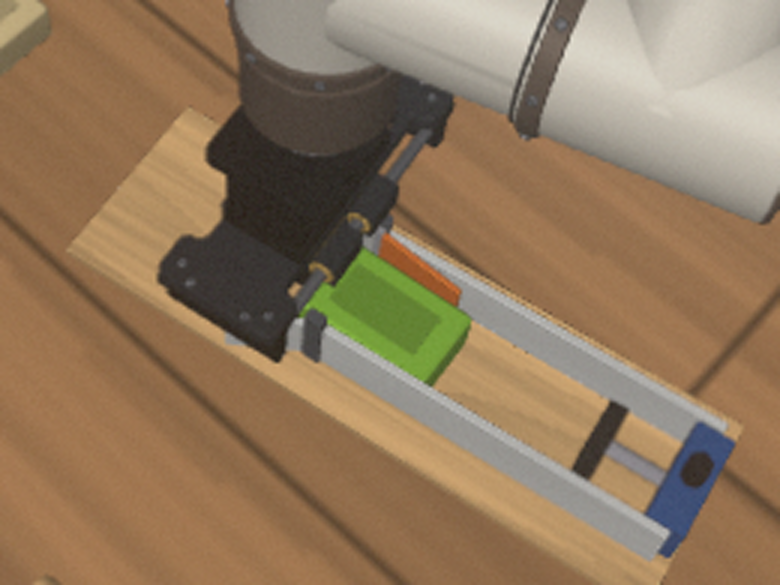

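The flap lies open along the wall (crop (420,270)) and the bar is straight. I'll go on to feel for the stop.

```bash
cat >> h.py <<'E'
U=np.array([np.cos(CH[2]),np.sin(CH[2])])
P=lambda x,z,y=-.002: cw(CH,[[x,y,z]])[0].tolist()
def rd(q=False,tag=""):
    s=env.read_state(); d=s["position"][:2]-CH[:2]; F=s["force"]
    if not q: print("t%.2f x %.4f y %.4f z %.4f %s push %.2f side %.2f Fz %.2f"%(s["clock"],d@U,d@[-U[1],U[0]],s["position"][2],tag,-(F[:2]@U),F[:2]@[-U[1],U[0]],F[2]),flush=True)
    return d@U,-(F[:2]@U)
def go(x,r,f):
    h=env.move_straight(P(x,.02),rate=r,force_limit=f); rd(tag=h); return h
E
python3 - <<'E'
from h import *
if not go(.04,.025,8):
    if not go(.055,.012,6):
        go(.09,.006,6)
print(np.mean([rd(True) for _ in range(5)],0))
p=env.grab_frame("scene")
x,y,w,h=(230,190,260,195)
cv2.imwrite("pics/scene6c.png",cv2.resize(p["image"][y:y+h,x:x+w],None,fx=3,fy=3,interpolation=cv2.INTER_CUBIC))
E
```

```text
t27.48 x 0.0400 y -0.0020 z 0.0200 False push 1.94 side -0.84 Fz 0.66
t28.88 x 0.0550 y -0.0020 z 0.0200 False push 2.02 side -0.79 Fz 0.79
t31.06 x 0.0625 y -0.0019 z 0.0200 True push 1.45 side -0.64 Fz 2.97
[0.06247    1.45488271]
```

View pics/scene6c.png

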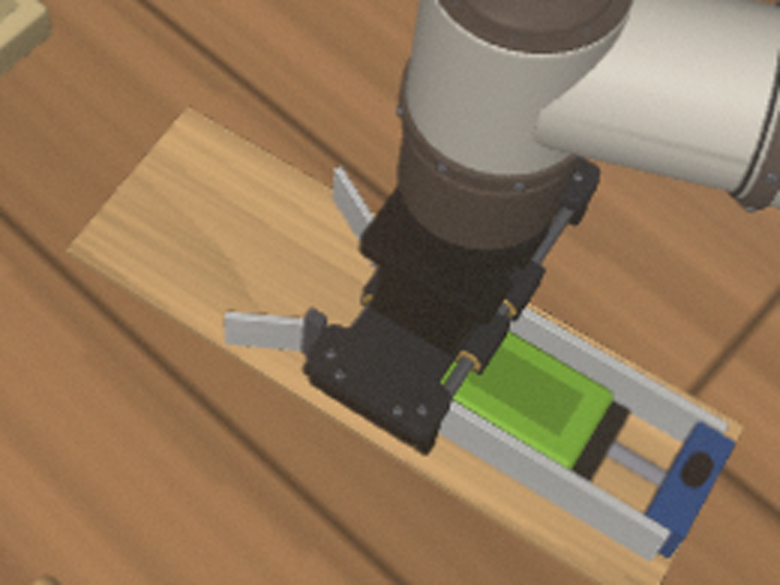

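The bar's front is at the black bumper (crop (600,440)), but the force has dropped again. I'll dwell and read it, then advance in small steps.

```bash
python3 - <<'E'
from h import *
def avg(n=6):
    a=[]
    for _ in range(n): env.dwell(.03); a.append(rd(True))
    a=np.array(a); print("   avg x %.4f push %.2f sd %.2f"%(*a.mean(0),a[:,1].std())); return a.mean(0)
env.dwell(.1); avg()
x=.0625
for i in range(8):
    x+=.0005
    h=env.move_straight(P(x,.02),rate=.005,force_limit=12)
    f=avg(4)[1]
    if f>6.5 or h: break
rd()
E
```

```text
avg x 0.0624 push 1.83 sd 0.37
   avg x 0.0625 push 4.95 sd 0.43
   avg x 0.0628 push 5.63 sd 0.42
   avg x 0.0630 push 7.64 sd 0.11
t32.70 x 0.0630 y -0.0014 z 0.0198  push 7.78 side -2.87 Fz 1.33
```

```bash
python3 - <<'E'
from h import *
def avg(n=6):
    a=[]
    for _ in range(n): env.dwell(.03); a.append(rd(True))
    a=np.array(a); print("   avg x %.4f push %.2f sd %.2f max %.2f"%(*a.mean(0),a[:,1].std(),a[:,1].max())); return a.mean(0)
x=.064
f=avg(3)[1]
for i in range(6):
    if f>=9.6: break
    x+=min(.0005,(10-f)*.00025)
    env.move_straight(P(x,.02),rate=.005,force_limit=8); f=avg(4)[1]
print("hold",x)
for _ in range(4): avg(8)
open("x.txt","w").write(str(x)); rd()
E
```

```text
avg x 0.0630 push 7.01 sd 0.15 max 7.19
   avg x 0.0632 push 8.29 sd 0.47 max 9.04
   avg x 0.0634 push 9.25 sd 0.38 max 9.79
   avg x 0.0635 push 10.31 sd 0.43 max 10.72
hold 0.06511560394026687
   avg x 0.0635 push 10.31 sd 0.34 max 10.82
   avg x 0.0635 push 10.33 sd 0.36 max 11.03
   avg x 0.0635 push 10.11 sd 0.64 max 10.77
   avg x 0.0635 push 10.42 sd 0.44 max 10.98
t35.02 x 0.0635 y -0.0012 z 0.0198  push 10.98 side -2.40 Fz 1.56
```

Held at about 10.3 N for about a second, with a maximum of 11 N. I'll ease off by the spring-back distance only, then lift straight up.

```bash
python3 - <<'E'
from h import *
x=.0651
for i in range(6):
    x-=.0009
    env.move_straight(P(x,.02),rate=.006); env.dwell(.1); f=rd()[1]
    if f<0.5 and x<.0622: break
print("x",x)
h=env.move_straight(P(x,.06),rate=.04,force_limit=6); rd(tag=h)
p=env.grab_frame("scene")
a,y,w,hh=(230,190,260,195)
cv2.imwrite("pics/scene7c.png",cv2.resize(p["image"][y:y+hh,a:a+w],None,fx=3,fy=3,interpolation=cv2.INTER_CUBIC))
E
```

```text
t35.42 x 0.0630 y -0.0014 z 0.0198  push 7.06 side -2.43 Fz 2.65
t35.82 x 0.0626 y -0.0016 z 0.0198  push 6.43 side -2.35 Fz 1.48
t36.22 x 0.0623 y -0.0017 z 0.0198  push 3.35 side -1.53 Fz 0.00
t36.62 x 0.0617 y -0.0019 z 0.0199  push 1.56 side -0.72 Fz -1.69
t37.02 x 0.0608 y -0.0021 z 0.0201  push -1.51 side -0.45 Fz 0.18
x 0.060600000000000015
t38.17 x 0.0605 y -0.0017 z 0.0597 False push 0.01 side 0.31 Fz 0.24
```

View pics/scene7c.png

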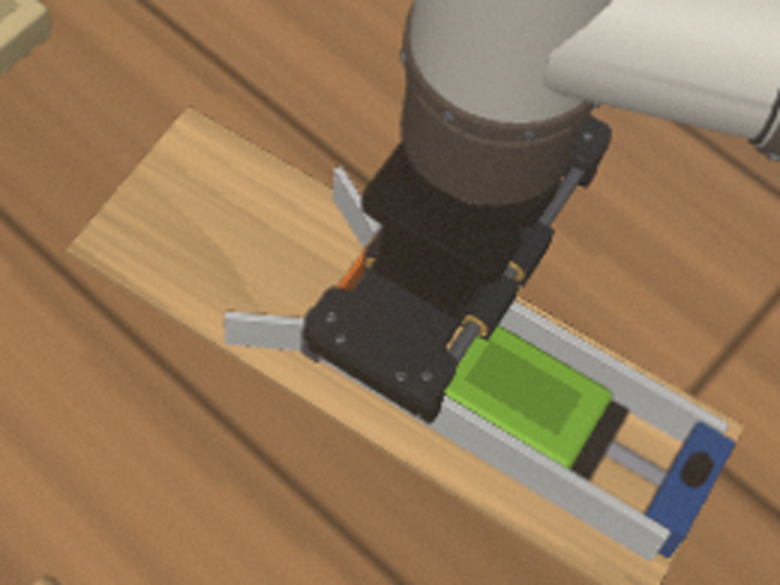

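The bar rests against the bumper (crop (605,440)) and orange shows at the flap line (crop (355,270)). I'll lift clear, move aside and check.

```bash
python3 - <<'E'
from h import *
env.move_straight(P(.0606,.2),rate=.12)
env.goto([.42,-.12,.3],[-90,0,60]); rd()
for n,(x,y,w,h) in (("top",(155,165,220,120)),("scene",(230,190,260,195))):
    p=env.grab_frame(n); cv2.imwrite(f"pics/{n}8.png",p["image"])
    k=3.6 if n=="top" else 3
    cv2.imwrite(f"pics/{n}8c.png",cv2.resize(p["image"][y:y+h,x:x+w],None,fx=k,fy=k,interpolation=cv2.INTER_CUBIC))
    for t in ("green_bar_center","amber_bar_center","cream_bar_center","flap_tip"):
        print(n,t,[(np.round(q["xyz"],3).tolist(),round(q["score"],2)) for q in env.search_frame(p,t)])
E
```

```text
t40.49 x -0.1278 y 0.1106 z 0.2992  push -0.17 side 0.25 Fz -1.54
top green_bar_center [([0.411, -0.415, 0.032], 0.88), ([0.295, -0.245, 0.036], 0.62)]
top amber_bar_center [([0.635, -0.302, 0.034], 0.85)]
top cream_bar_center [([0.525, -0.324, 0.032], 0.76)]
top flap_tip [([0.568, -0.026, 0.007], 0.43)]
scene green_bar_center [([0.492, 0.147, 0.037], 0.79), ([0.42, -0.412, 0.032], 0.76), ([0.307, -0.24, 0.034], 0.65)]
scene amber_bar_center [([0.64, -0.288, 0.03], 0.85), ([0.52, 0.039, 0.008], 0.44)]
scene cream_bar_center [([0.528, -0.298, 0.035], 0.76)]
scene flap_tip [([0.497, 0.028, 0.046], 0.79)]
```

View pics/scene8c.png

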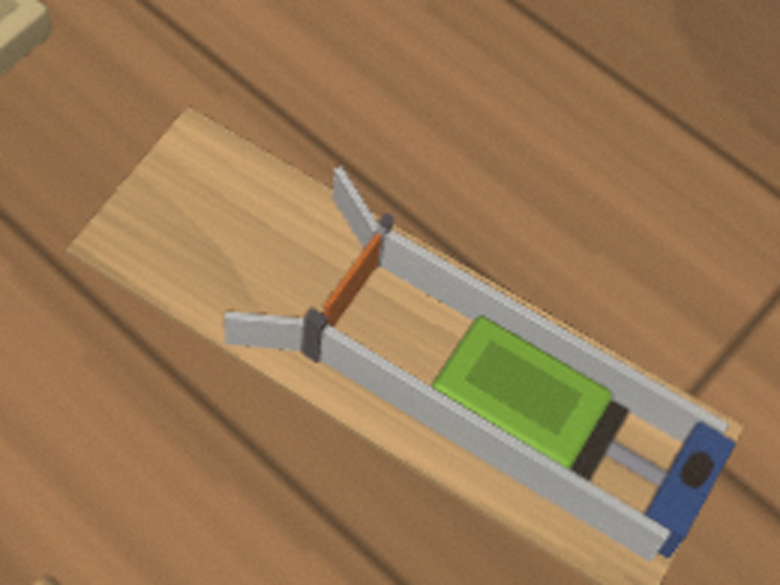

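View pics/top8.png

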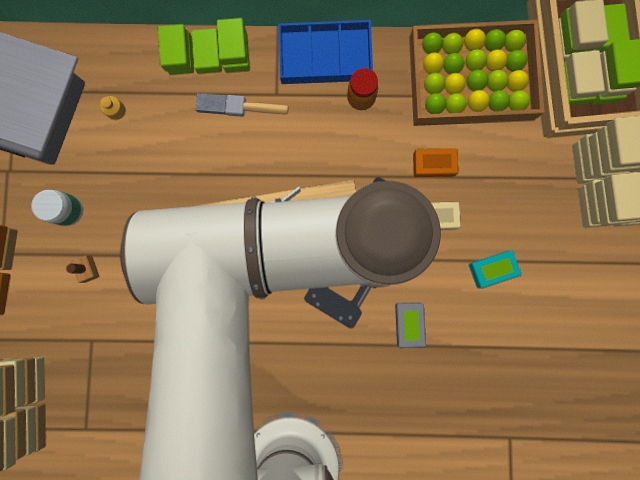

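The flap is shut (crop (353,280)), the bar lies flat against the bumper, and the other bars are where they were. The arm touches nothing, so I'll hand in.

```bash
python3 - <<'E'
from workcell import env
print(env.close_job(), env.read_state()["clock"])
E
```

```text
the job is handed in; nothing more can be done
the job is handed in; nothing more can be done
```

The green bar is loaded in the chute and resting on the rubber bumper, with the flap shut behind it. I handed the job in about 41 s into the 69 s allowed, and no verdict is reported.

- **Placing:** I laid the bar flat and lengthways on the apron at chute x = -105 mm, about 2 mm off the centre line on the side away from the hinge (my choice).
- **Flap:** I pushed with closed fingertips at a mean of 10–25 mm/s. The force read after each step was at most about 4 N, and the force guard never tripped at the flap.
- **Pressing home:** I found the stop by feel with the fingertips at chute x ≈ 62 mm. I then held about 10.3 N for about 1 s; the highest reading was 11 N.
- **Lift:** I eased back about 3 mm, roughly the bumper's spring-back plus a small gap, then went straight up.

**Last checks:** The scene camera shows the flap shut, the bar flat against the bumper, and the gripper well clear. The amber, cream, grey and turquoise bars look unmoved.

**What disagreed:**
- The force guard tripped briefly at first touch while the reading fell back to about 1.5 N, so I advanced in small steps to confirm contact.
- In the last top view the arm hid the chute and most of the cream bar. The top-camera network results for the flap and cream bar were therefore unusable, and I relied on the scene camera.
- Forces were only read between moves, so a short peak within a move could have gone unseen, up to the force guards.

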